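Pull the tote's divider and tip the kit into the pouring corner

TASK

The three loose parts in the black tote are wanted at its pouring lip, ready to be counted and poured: pull the blue divider out of its slots and put it down on the bench clear of the tote and everything else, then tip the tote up by its grip bar until both heatsinks and the transformer have slid together into the corner with the yellow lip. Finish holding it like that: the program ends with the gripper still holding the tote clearly tilted down towards that corner and steady, all three parts at rest bunched in it. Spill nothing, and do not shift the other things on the bench.

Things in the scene. Friction and masses are not known exactly. Their poses are not given: they have to be found in the camera images.
- tote: Open parts tote of smooth black plastic, loose on the bench, about 0.4 kg. Outside 156 mm (its x) by 206 mm (its y) by 50 mm high; inside 140 x 190 mm; walls 8 mm, floor 4 mm thick. Origin: centre of its underside; z up. Grip bar at its +y end (robot's left), yellow pouring lip at its -x -y corner (near the robot, right). A slot for the divider in the middle of each long wall.
- tote_floor (a point): Centre of the tote's inner floor (4 mm over its underside), axes as the tote's; the rim is 46 mm above it. The metal parts begin to slide on this floor at 8 to 13 degrees of tilt; along a wall they need up to twice that; on each other they are rougher and can jam, when more tilt or a little rocking frees them.
- tote_handle (a point): Centre of the tote's grip bar: flat-sided, black, 10 mm thick (tote y), 84 mm long (tote x), 20 mm high (28 to 48 mm over the underside), 140 mm from the tote's origin along +y. Arms at its ends carry it; between them 64 mm are free, with a 32 mm gap to the end wall. Can be gripped from above, closing along the tote's y.
- lip_corner (a point): Inside corner of the tote behind the yellow pouring lip, 14 mm above the inner floor (at -70, -95, 18 mm in the tote's frame; the outer foot of that corner is at -78, -103, 0 mm). There the rim is cut down to 36 mm over 28 mm each way; the lip flares about 10 mm outwards.
- divider_grip (a point): Grip of the blue divider (60 g): flat-sided block 10 mm thick (its y, the tote's y at first), 44 mm long (its x), on the middle of its top edge; this point is 12 mm under its top, 60 mm over the divider's lower edge, 64 mm over the bench at first. The plate (146 x 4 x 49 mm) stands on the tote's floor, its ends loose (1 mm play) in slots 4 mm deep; it lifts straight out, free after 50 mm.
- parts_box: Grey compartment box with a clear lid, 126 x 191 x 36 mm, fixed to the bench at the front right; origin at the centre of its underside. The bench between the tote and the blue drawer cabinet at the right, beyond this box, is kept clear for things put aside. A multimeter (42 mm high), tweezers and a tape roll lie fixed along the front edge, nearer than 0.37 m to the robot's axis.
- heatsink_a_mid (a point): Silver finned heatsink, 30 x 36 x 22 mm, 35 g, loose on the tote's floor, on one side or the other of the divider; the point is its centre, half-way up
- heatsink_b_mid (a point): Silver finned heatsink, 30 x 36 x 22 mm, 35 g, loose on the tote's floor, on one side or the other of the divider; the point is its centre, half-way up
- transformer_mid (a point): Small mains transformer, silver frame with a yellow winding, 28 x 36 x 32 mm, 140 g, loose on the tote's floor, on one side or the other of the divider; the point is its centre, half-way up
- solder_spool: Spool of solder wire with red flanges, upright, 63 mm across, 42 mm high; a bystander, loose, to be left alone. Origin at the centre of its underside
- bottle: White dispenser bottle, 66 mm across, 112 mm high; a bystander, loose, to be left alone. Origin at the centre of its underside
- tip_cleaner: Black round tip cleaner pot, 65 mm across, 38 mm high; a bystander, loose, to be left alone. Origin at the centre of its underside
- component_reel: Light grey component reel lying flat, 87 mm across, 11 mm high; a bystander, loose, to be left alone. Origin at the centre of its underside

How it is judged:
On the way, in this order (a step that is already met when the one before it is completed fails the run):
1. the divider is out of the tote, put down on the bench clear of everything and let go (height (world z) of divider_grip below 0.08 m and horizontal distance between divider_grip and tote_floor above 0.12 m and contact force between divider and tote below 0.05 N and contact force between divider and the arm below 0.05 N and linear speed of divider below 0.03 m/s and contact force between divider and solder_spool below 0.05 N and contact force between divider and bottle below 0.05 N and contact force between divider and tip_cleaner below 0.05 N and contact force between divider and component_reel below 0.05 N and contact force between divider and parts_box below 0.05 N), for 0.2 s.
2. the gripper holds the tote tilted, all three parts in the corner with the yellow lip (angle between tote_floor's own z axis and vertical between 0.26 and 0.96 rad and angle between tote_floor's own x axis and vertical below 1.48 rad and angle between tote_floor's own y axis and vertical below 1.48 rad and height (world z) of tote_handle above 0.08 m and contact force between the fingers and tote above 1 N and distance between each of heatsink_a_mid, heatsink_b_mid, transformer_mid and lip_corner below 0.103 m), for 0.3 s.
At the end, for the whole second after the job is handed in: Fingers hold the tote (over 1 N), tilted 15 to 55 degrees, at least 5 towards each wall of the lip corner, bar over 80 mm up, steady; all three parts at rest inside, within 103 mm of that inner corner; divider let go on the bench, 120 mm or more from the tote's middle, touching nothing else (all of step 1 and all of step 2 and angular speed of tote below 0.15 rad/s and linear speed of each of tote, heatsink_a, heatsink_b, transformer below 0.04 m/s and z of heatsink_a_mid in the frame of tote_floor between -0.01 and 0.055 m and z of heatsink_b_mid in the frame of tote_floor between -0.01 and 0.055 m and z of transformer_mid in the frame of tote_floor between -0.01 and 0.055 m); the arm keeps its last pose, push and grip.
It fails at once if a part leaves the tote (z of any of heatsink_a_mid, heatsink_b_mid, transformer_mid in the frame of tote_floor above 0.07 m or height (world z) of any of heatsink_a_mid, heatsink_b_mid, transformer_mid below 0.008 m).
It fails at once if another thing on the bench is shifted by more than 30 mm (distance of any of solder_spool, bottle, tip_cleaner, component_reel from where it was at the start of the episode above 0.03 m).
It also fails if it takes over 54 s, if anything falls off the work surface, if the arm or the gripper's body presses on something with over 40 N, if the wrist force passes 120 N, or if a joint passes its speed limit or range.

ROBOT

A 7-joint arm with a two-finger parallel gripper is mounted at the origin on a cart in front of the work surface, level with it; the furniture and walls round the work are solid. World frame = base frame: x ahead of the robot, y to its left, z up, the work surface at z = 0. Lengths are in m, angles in rad, forces in N, time in s.
With the tool pointing down it reaches from about 0.425 to 1.025 m from the base axis. Payload 3.6 kg.
Tool frame: the origin (TCP) lies midway between the tips of the shut fingers; the grasp point (between the pads) lies behind it (hold_point_z is the z of the grasp point in the tool frame, in m); z points along the fingers, y is the line along which they close (so a half turn about z gives the same grasp; the last joint's range is limited). The gripper opens to 85 mm and grips with 20 to 120 N. Pads are 22 mm wide; open, the fingers measure 114 mm over their backs; the gripper's body (76 mm by 85 mm) begins 54 mm behind the grasp point. The pads swing forward as they close: fully open they stand 13 mm farther back than shut.
Start: joints at [-1.345, 0.591, 0.048, 1.609, -0.033, 0.943, -0.034], TCP at [0.227, 0.688, 0.231] pointing down, gripper open.
Joint ranges: [-2.69, 2.69], [-0.47, 2.24], [-1.27, 1.36], [0.19, 2.51], [-1.53, 4.68], [0.08, 2.07], [-3.09, 3.09]. Speed limits (rad/s): [2.57, 2.57, 3.14, 3.14, 3.14, 3.14, 3.14].

INTERFACE

Orientations are given as [roll, pitch, yaw] about the fixed x, y, z axes, in that order (R = Rz(yaw) Ry(pitch) Rx(roll)).
In Python, from bench import * gives the robot as it stands.
- The arm moves only by the tool step_arm, never from a script. Its argument "increments" is a list of rows, each an object of numbers: "gripper": the opening, from -1 (shut) to 1 (fully open), so that 0 is half open; "dx", "dy", "dz": the shift along the tool's x, y, z normalised to -1 to 1, where 1 is 20 cm; "wx", "wy", "wz": the turn, a rotation vector about the tool's x, y, z normalised to -1 to 1, where 1 is 60 degrees. A call has 1 to 5 rows; each row shifts and turns the commanded pose from where the row before left it, along the tool's axes as they then stand; what a row does not reach is not made up. A row lasts 1/10 s, in which the tool goes at most 50 mm and 8.59 degrees, less where a joint would pass 70% of its speed; a pose out of reach is approached as far as the arm can. A call with a number of a shift or a turn outside -1 to 1 is refused whole. A call with a gripper value outside its range is refused whole. The fingers move at their own pace and stop on an object; the grip force is fixed at half the most. Time passes only in rows, so rows that do not move let the fingers close. It gives the time, the measured TCP pose, the force, the opening and the grip force at its end, in the units of the state.
- observe(): the state, without advancing time (a new reading comes with each control period).
- get_image(name): name is "side" or "top"; returns a dict with "image" (480x640x3 uint8, red, green, blue), "fov_y" (degrees; the focal length in pixels is half the picture's height over the tangent of half this angle, whatever the lens; pixels are square), "cx", "cy" (the principal point, pixels), "R" (3x3) and "t" (3): a world point X has camera coordinates R X + t. Camera axes: x right, y down, z forward; pixel columns grow to the right and rows downward; lengths in m; the calibration is good to about 2 mm. A picture is of the moment at which its call begins. There is no depth.
- hand_in(): hands the job in; it is judged then, once.
Trained networks look in the newest picture that a camera, given by its name, has taken for a name from the list of things; names that differ only in an ending like _2 or _b are one class to them, and where a whole thing is asked for, a point or a joint stands for the part that bears it (a point fixed in the world has none). Each returns a list of dicts, best first, with "conf" (0 to 1); they miss things now and then, are a little off and sometimes report something else, mostly with a low value. They report only what shows in the picture. A call takes as long as a camera call.
- spot_in(camera, name): "point" ([row, column] in pixels, amid what is visible of it).
- masks_of(camera, name): "region" (480x640 bool, what is visible of it) and "point" ([row, column] in pixels, amid what is visible of it).
The state is a dict: "time_s": time; "q": joint angles; "qvel": joint speeds; "effort": joint torques, N m; "tcp_pos": TCP position; "tcp_rot": TCP orientation; "contact_force": force on the tool from outside, world axes, zero at the start; "torque": the same for the moment, N m; "grip_width": finger opening in m; "gripper_force": force on a finger pad.
Only numpy, scipy, OpenCV 4.12 (cv2) and the standard library are available. Lean on these libraries where they do the work, as an engineer would, in place of code of your own. Each camera call takes 0.05 s, during which the arm holds its last target. There are 200 camera calls.

## Working session

There is one attempt and no reset: what is moved stays moved. The work goes in short steps, Python scripts to look and compute and a tool call to move; the robot and the scene stay as the last step left them, time stands still between calls to the robot, and variables do not carry over. Pictures are saved under pics/ and viewed, at most 10 in all, crops included, and the job is handed in when it is done.

Besides the shell and the picture viewer there is one more tool, called as name(argument=value, ...) on one line, values as JSON. step_arm: Moves the arm, as the interface text tells. Scaled input: -1 to 1 covers 20 cm each way for a shift and 60 degrees each way for a turn. Its arguments: {"type":"object","properties":{"increments":{"type":"array","items":{"type":"object","properties":{"gripper":{"type":"number"},"dx":{"type":"number"},"dy":{"type":"number"},"dz":{"type":"number"},"wx":{"type":"number"},"wy":{"type":"number"},"wz":{"type":"number"}}}}},"required":["increments"]}

```bash
mkdir -p pics
cat > h.py <<'E'
from bench import *
import numpy as np, cv2
from scipy.spatial.transform import Rotation as Ro
def cam(n):
    d=get_image(n); f=240/np.tan(np.radians(d["fov_y"]/2))
    return d,f,np.array(d["R"]),np.array(d["t"])
def back(c,p,z):
    d,f,R,t=c; r=R.T@np.array([(p[1]-d["cx"])/f,(p[0]-d["cy"])/f,1]); o=-R.T@t
    return o+r*(z-o[2])/r[2]
def proj(c,X):
    d,f,R,t=c; v=R@np.array(X)+t; return [d["cy"]+f*v[1]/v[2], d["cx"]+f*v[0]/v[2]]
def save(c,fn): cv2.imwrite(fn,c[0]["image"][:,:,::-1])
E
python3 - <<'E'
from h import *
s=observe(); print({k:np.round(s[k],3) for k in ("time_s","tcp_pos","tcp_rot","grip_width")})
Z={"tote":.03,"tote_handle":.048,"divider_grip":.076,"heatsink_a_mid":.026,"transformer_mid":.036,"parts_box":.036,"solder_spool":.042,"bottle":.112,"tip_cleaner":.038,"component_reel":.011}
for n in("top","side"):
    c=cam(n); save(c,f"pics/{n}0.png"); print(n,-c[2].T@c[3])
    for k in Z:
        print(k,[(round(r["conf"],2),np.round(r["point"]),np.round(back(c,r["point"],Z[k])[:2],3)) for r in spot_in(n,k)[:3]])
E
```

```text
{'time_s': np.float64(0.0), 'tcp_pos': array([0.227, 0.688, 0.23 ]), 'tcp_rot': array([-3.139,  0.   ,  2.823]), 'grip_width': np.float64(0.085)}
top [ 0.32329136 -0.03761386  1.15590593]
tote [(0.78, array([268., 244.]), array([0.467, 0.145]))]
tote_handle [(0.67, array([267., 243.]), array([0.468, 0.144]))]
divider_grip [(0.74, array([270., 249.]), array([0.456, 0.125]))]
heatsink_a_mid [(0.67, array([283., 230.]), array([0.433, 0.176])), (0.51, array([270., 242.]), array([0.462, 0.149])), (0.43, array([281., 437.]), array([ 0.432, -0.299]))]
transformer_mid [(0.58, array([249., 224.]), array([0.511, 0.19 ]))]
parts_box [(0.89, array([337., 407.]), array([ 0.307, -0.223]))]
solder_spool [(0.56, array([237., 466.]), array([ 0.531, -0.369]))]
bottle [(0.88, array([186., 458.]), array([ 0.632, -0.337]))]
tip_cleaner [(0.68, array([278., 438.]), array([ 0.436, -0.299]))]
component_reel [(0.93, array([175., 278.]), array([0.695, 0.068]))]
side [0.18092903 0.61285097 0.60942862]
tote [(0.93, array([341., 293.]), array([0.465, 0.172])), (0.29, array([359., 306.]), array([0.429, 0.195]))]
tote_handle [(0.69, array([337., 293.]), array([0.461, 0.179]))]
divider_grip [(0.88, array([325., 299.]), array([0.451, 0.173]))]
heatsink_a_mid [(0.72, array([358., 308.]), array([0.429, 0.189])), (0.71, array([337., 293.]), array([0.471, 0.161]))]
transformer_mid [(0.71, array([343., 262.]), array([0.505, 0.202]))]
parts_box [(0.63, array([246., 450.]), array([ 0.305, -0.19 ]))]
solder_spool []
bottle [(0.87, array([167., 332.]), array([ 0.61 , -0.261])), (0.62, array([184., 376.]), array([ 0.49, -0.23]))]
tip_cleaner [(0.8, array([214., 404.]), array([ 0.429, -0.26 ]))]
component_reel [(0.65, array([279., 214.]), array([0.694, 0.088]))]
```

Run:
```python
import cv2
a=cv2.imread("pics/top0.png");cv2.imwrite("pics/top0c.png",cv2.resize(a[200:340,160:340],None,fx=4.3,fy=4.3,interpolation=cv2.INTER_CUBIC))
a=cv2.imread("pics/side0.png");cv2.imwrite("pics/side0c.png",cv2.resize(a[270:430,190:390],None,fx=3.7,fy=3.7,interpolation=cv2.INTER_CUBIC))
```

```text
(no output)
```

View pics/top0.png

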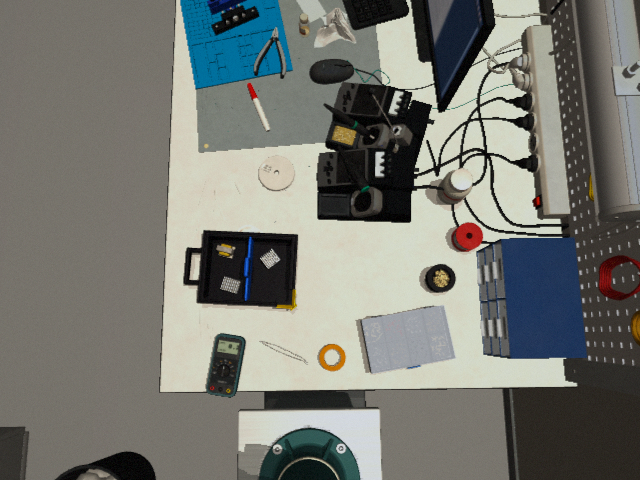

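View pics/top0c.png

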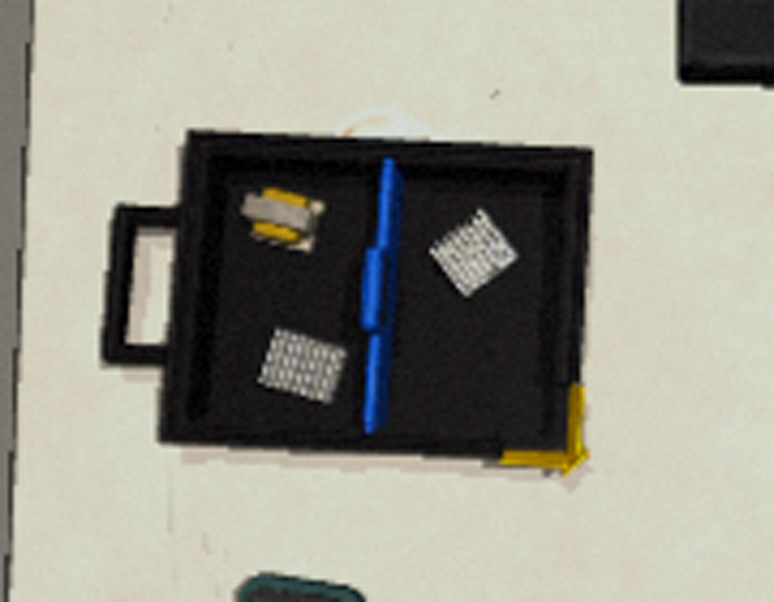

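View pics/side0.png

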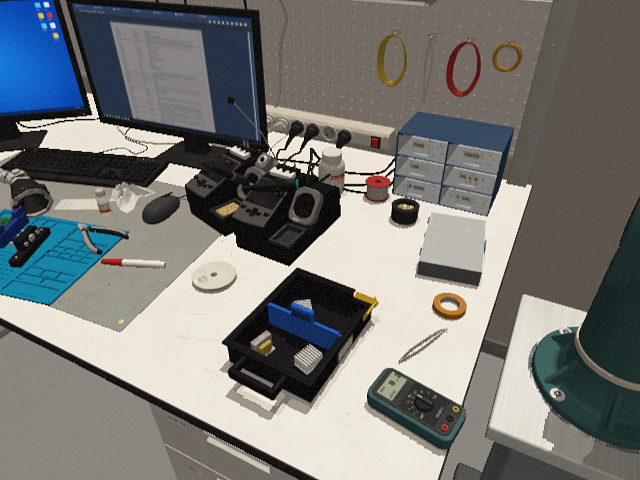

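The top picture shows the tote with its bar at left (col ~188, row 265), the lip at lower right (297,305), the divider grip at about (247,267), the transformer and one heatsink left of the divider and one heatsink right of it. The side picture agrees. The two cameras' ground positions differ by 2–5 cm, so I'll check the camera model.

Run:
```python
from h import *
cs={n:cam(n) for n in("top","side")}
for n,c in cs.items():
    print(n,{k:(v if np.size(v)<2 else np.round(v,4).tolist()) for k,v in c[0].items() if k!="image"},c[1], "det",np.linalg.det(c[2]))
    for X in [(0,0,.0),(.307,-.223,.036),(.695,.068,.011),(.456,.125,.076)]: print(X,np.round(proj(c,X)))
```

```text
top {'fov_y': 51.985888446079805, 'cx': 321.7252762768548, 'cy': 244.37004536757686, 'R': [[-0.0145, -0.9999, -0.0042], [-0.985, 0.015, -0.1719], [0.172, 0.0016, -0.9851]], 't': [-0.0281, 0.5177, 1.0832]} 492.2267584116246 det 1.0000000000000007
(0, 0, 0.0) [480. 309.]
(0.307, -0.223, 0.036) [336. 407.]
(0.695, 0.068, 0.011) [175. 278.]
(0.456, 0.125, 0.076) [270. 249.]
side {'fov_y': 53.98814898355322, 'cx': 321.4111073532695, 'cy': 248.1332591822937, 'R': [[-0.8883, -0.4592, -0.0075], [-0.2699, 0.5352, -0.8004], [0.3715, -0.709, -0.5994]], 't': [0.4467, 0.2086, 0.7326]} 471.14697188723045 det 0.9999999999999999
(0, 0, 0.0) [382. 609.]
(0.307, -0.223, 0.036) [237. 454.]
(0.695, 0.068, 0.011) [273. 220.]
(0.456, 0.125, 0.076) [304. 311.]
```

View pics/side0c.png

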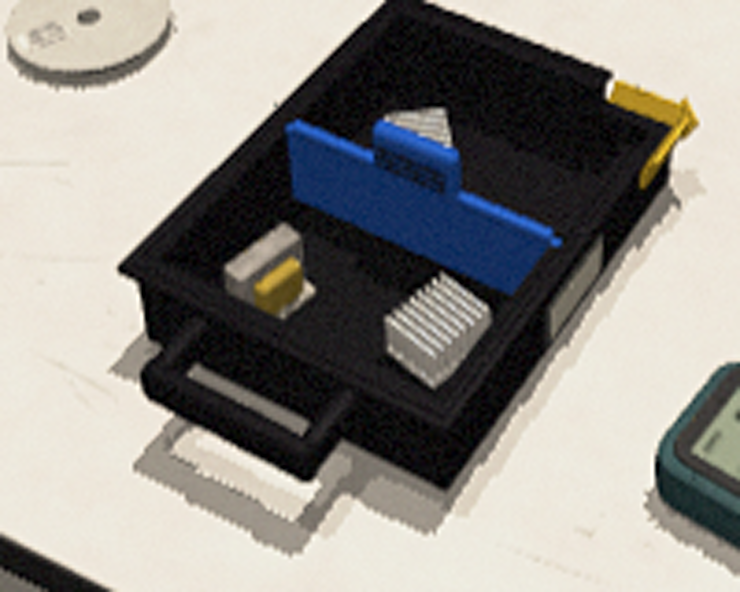

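Run:
```python
from h import *
from scipy.optimize import least_squares
M=dict(dL=(.073,0,.053),dR=(-.073,0,.053),gL=(.022,0,.076),gR=(-.022,0,.076),hL=(.042,.145,.044),hR=(-.042,.145,.044),cFL=(.078,.103,.05),cNL=(-.078,.103,.05),cFR=(.078,-.103,.05))
T=dict(dL=(388,162),dR=(370,430),gL=(374,248),gR=(370,330),hL=(118,207),hR=(103,362),cFL=(190,132),cNL=(163,440),cFR=(592,150))
S=dict(dL=(292,127),dR=(556,240),gL=(380,128),gR=(456,157),hL=(148,375),hR=(302,472),cFL=(394,2),cNL=(448,428))
S.pop('cFL');S.pop('cNL');S['cFL']=(124,268)
px={"top":{k:(200+v[1]/4.3,160+v[0]/4.3) for k,v in T.items()},"side":{k:(270+v[1]/3.7,190+v[0]/3.7) for k,v in S.items()}}
cs={n:cam(n) for n in px}
def res(p,ns):
    o=[]
    for n in ns:
        c=cs[n]; d,f=c[0],c[1]; k=p[3] if n=="top" else p[4]
        for m,q in px[n].items():
            X=M[m]; co,si=np.cos(p[2]),np.sin(p[2])
            r=np.array(proj(c,(p[0]+co*X[0]-si*X[1],p[1]+si*X[0]+co*X[1],X[2])))-(d["cy"],d["cx"])
            r*=1+k*(r@r)/f**2
            o+=list(r+(d["cy"],d["cx"])-q)
    return np.array(o)
for ns in(["top"],["side"],["top","side"]):
    for kk in (0,1):
        s=least_squares(lambda p:res(np.r_[p[:3],p[3:]*kk],ns),[.45,.13,-.05,0,0]); print(ns,np.round(s.x,3),"rms",np.sqrt(np.mean(s.fun**2)))
        if kk==0: print(np.round(s.fun.reshape(-1,2),1).tolist())
```

```text
['top'] [ 0.464  0.131 -0.058  0.     0.   ] rms 1.1223001917610618
[[-1.3, 0.0], [0.6, -0.3], [-0.7, 0.2], [-0.0, -0.3], [-0.4, -0.6], [0.1, -0.5], [1.9, 1.6], [-1.4, 2.0], [1.4, -2.2]]
['top'] [ 0.464  0.13  -0.058  0.124  0.   ] rms 1.0548061557603006
['side'] [ 0.464  0.139 -0.067  0.     0.   ] rms 1.5507380708134082
[[-1.7, -1.5], [0.5, 1.8], [-1.2, -1.2], [0.7, 1.2], [1.3, -3.5], [-0.1, 0.9], [-0.4, 2.3]]
['side'] [ 0.464  0.141 -0.067 -0.455 -0.111] rms 1.4726754033638858
['top', 'side'] [ 0.465  0.135 -0.062  0.     0.   ] rms 1.8895421326077475
[[-1.6, -1.7], [0.3, -2.3], [-1.0, -1.7], [-0.3, -2.2], [-1.0, -2.3], [-0.5, -2.4], [1.4, -0.1], [-1.9, 0.0], [1.4, -3.9], [-3.0, -0.8], [-1.4, 2.5], [-2.7, -0.4], [-0.9, 1.9], [-0.3, -2.1], [-2.1, 2.4], [-1.9, 3.5]]
['top', 'side'] [ 0.464  0.135 -0.063 -0.128  0.124] rms 1.7404162337300972
```

```bash
cat >> h.py <<'E'
def plan(p,yaw=None,R=None,show=True):
    s=observe(); R0=Ro.from_euler("xyz",s["tcp_rot"])
    R1=R if R is not None else Ro.from_euler("xyz",[np.pi,0,yaw])
    d=R0.inv().apply(np.array(p)-s["tcp_pos"])/.2; w=np.degrees((R0.inv()*R1).as_rotvec())/60
    print("t",round(s["time_s"],2),"tcp",np.round(s["tcp_pos"],4),"d",np.round(d,3),"w",np.round(w,3),"F",np.round(s["contact_force"],1),"gw",round(s["grip_width"],4),"gf",np.round(s["gripper_force"],1))
E
python3 - <<'E'
from h import *
import bench
print([ (k,getattr(bench,k)) for k in dir(bench) if "hold" in k.lower()],[k for k in observe()])
print({k:v for k,v in observe().items() if "hold" in k})
plan((.464,.132,.15),3.08)
c=cam("top")
for p in [(305,360),(307,445),(221,320),(222,410),(278,424)]: print(p,np.round(back(c,p,.036),3))
E
```

```text
[('hold_point_z', -0.0187)] ['time_s', 'q', 'qvel', 'effort', 'tcp_pos', 'tcp_rot', 'contact_force', 'torque', 'gripper_force', 'grip_width']
{}
t 1.3 tcp [0.2272 0.6885 0.2313] d [-1.996 -2.271  0.407] w [ 0.     0.    -0.246] F [ 0.   0.1 -0.2] gw 0.0852 gf 0.0
(305, 360) [ 0.378 -0.12   0.036]
(307, 445) [ 0.371 -0.312  0.036]
(221, 320) [ 0.574 -0.033  0.036]
(222, 410) [ 0.568 -0.242  0.036]
(278, 424) [ 0.437 -0.268  0.036]
```

step_arm(increments=[{"dx": -0.14, "dy": -0.16, "gripper": 1}, {"dx": -0.14, "dy": -0.16, "gripper": 1}, {"dx": -0.14, "dy": -0.16, "gripper": 1}, {"dx": -0.14, "dy": -0.16, "gripper": 1}, {"dx": -0.14, "dy": -0.16, "gripper": 1}])

```text
schema error: expected keys gripper, dx, dy, dz, wx, wy, wz
```

step_arm(increments=[{"dx": -0.14, "dy": -0.16, "gripper": 1}, {"dx": -0.14, "dy": -0.16, "gripper": 1}, {"dx": -0.14, "dy": -0.16, "gripper": 1}, {"dx": -0.14, "dy": -0.16, "gripper": 1}, {"dx": -0.14, "dy": -0.16, "gripper": 1}])

```text
schema error: expected keys gripper, dx, dy, dz, wx, wy, wz
```

step_arm(increments=[{"dx": -0.14, "dy": -0.16, "gripper": 1}, {"dx": -0.14, "dy": -0.16, "gripper": 1}, {"dx": -0.14, "dy": -0.16, "gripper": 1}, {"wz": -0.12, "dz": 0.15, "gripper": 1}, {"wz": -0.12, "dz": 0.15, "gripper": 1}])

```text
schema error: expected keys gripper, dx, dy, dz, wx, wy, wz
```

Run:
```python
from h import *
plan((.464,.132,.11),3.08); print(observe()["q"])
for n in("top","side"):
    c=cam(n); a=c[0]["image"][:,:,::-1]
    r,cc=map(int,proj(c,(.464,.132,.09))); print(n,r,cc,"tcp proj",proj(c,observe()["tcp_pos"]))
    cv2.imwrite(f"pics/{n}1.png",cv2.resize(a[max(r-80,0):r+80,cc-100:cc+100],None,fx=3.7,fy=3.7,interpolation=cv2.INTER_CUBIC))
```

```text
t 1.35 tcp [0.2272 0.6885 0.2313] d [-1.996 -2.271  0.607] w [ 0.     0.    -0.246] F [-0.7  0.1  0.1] gw 0.0856 gf 0.0
[-1.34548882  0.59116334  0.04839381  1.60850699 -0.0333287   0.94269414
 -0.03371375]
top 265 245 tcp proj [np.float64(389.7066155988466), np.float64(-74.42828432045434)]
side 299 304 tcp proj [np.float64(1067.146553700996), np.float64(140.57148467653272)]
```

All keys are required.

step_arm(increments=[{"dx": -0.14, "dy": -0.16, "dz": 0, "wx": 0, "wy": 0, "wz": 0, "gripper": 1}, {"dx": -0.14, "dy": -0.16, "dz": 0, "wx": 0, "wy": 0, "wz": 0, "gripper": 1}, {"dx": -0.14, "dy": -0.16, "dz": 0, "wx": 0, "wy": 0, "wz": 0, "gripper": 1}, {"dx": -0.14, "dy": -0.16, "dz": 0, "wx": 0, "wy": 0, "wz": 0, "gripper": 1}, {"dx": -0.14, "dy": -0.16, "dz": 0, "wx": 0, "wy": 0, "wz": 0, "gripper": 1}])

```text
time_s: 1.95
tcp_pos: [0.3107, 0.4912, 0.2315]
tcp_rot: [3.141, 0.0, 2.823]
contact_force: [0.5, -0.7, -0.1]
grip_width: 0.0857
gripper_force: 0.0
```

step_arm(increments=[{"dx": -0.14, "dy": -0.16, "dz": 0, "wx": 0, "wy": 0, "wz": 0, "gripper": 1}, {"dx": -0.14, "dy": -0.16, "dz": 0, "wx": 0, "wy": 0, "wz": 0, "gripper": 1}, {"dx": -0.14, "dy": -0.16, "dz": 0, "wx": 0, "wy": 0, "wz": 0, "gripper": 1}, {"dx": -0.14, "dy": -0.16, "dz": 0, "wx": 0, "wy": 0, "wz": 0, "gripper": 1}, {"dx": -0.14, "dy": -0.16, "dz": 0, "wx": 0, "wy": 0, "wz": 0, "gripper": 1}])

```text
time_s: 2.45
tcp_pos: [0.3935, 0.2954, 0.2317]
tcp_rot: [3.141, 0.001, 2.823]
contact_force: [0.6, -0.7, -0.5]
grip_width: 0.0853
gripper_force: 0.0
```

step_arm(increments=[{"dx": -0.14, "dy": -0.16, "dz": 0, "wx": 0, "wy": 0, "wz": 0, "gripper": 1}, {"dx": -0.14, "dy": -0.16, "dz": 0, "wx": 0, "wy": 0, "wz": 0, "gripper": 1}, {"dx": -0.14, "dy": -0.16, "dz": 0, "wx": 0, "wy": 0, "wz": 0, "gripper": 1}, {"dx": 0, "dy": 0, "dz": 0.15, "wx": 0, "wy": 0, "wz": -0.12, "gripper": 1}, {"dx": 0, "dy": 0, "dz": 0.15, "wx": 0, "wy": 0, "wz": -0.12, "gripper": 1}])

```text
time_s: 2.95
tcp_pos: [0.4446, 0.1782, 0.1719]
tcp_rot: [3.14, 0.004, 3.075]
contact_force: [-0.4, 0.1, 0.3]
grip_width: 0.0851
gripper_force: 0.0
```

Run:
```python
from h import *
plan((.464,.132,.11),3.08); print(observe()["q"])
for n in("top","side"):
    c=cam(n); a=c[0]["image"][:,:,::-1]
    r,cc=map(int,proj(c,(.464,.132,.09))); print(n,r,cc,"tcp proj",proj(c,observe()["tcp_pos"]))
    cv2.imwrite(f"pics/{n}1.png",cv2.resize(a[max(r-80,0):r+80,cc-100:cc+100],None,fx=3.7,fy=3.7,interpolation=cv2.INTER_CUBIC))
```

```text
t 2.95 tcp [0.4446 0.1782 0.1719] d [-0.111 -0.224  0.309] w [ 0.002  0.004 -0.005] F [-0.4  0.1  0.3] gw 0.0851 gf 0.0
[-0.52384287  0.37706731  0.06073623  2.20873538 -0.04155101  0.55236591
  1.07229947]
top 265 245 tcp proj [np.float64(272.76422443168576), np.float64(216.47941882100235)]
side 299 304 tcp proj [np.float64(283.1455783015854), np.float64(302.02079306562337)]
```

step_arm(increments=[{"dx": -0.055, "dy": -0.112, "dz": 0.1, "wx": 0, "wy": 0, "wz": 0, "gripper": 1}, {"dx": -0.055, "dy": -0.112, "dz": 0.1, "wx": 0, "wy": 0, "wz": 0, "gripper": 1}, {"dx": 0, "dy": 0, "dz": 0.1, "wx": 0, "wy": 0, "wz": 0, "gripper": 1}, {"dx": 0, "dy": 0, "dz": 0, "wx": 0, "wy": 0, "wz": 0, "gripper": 1}])

```text
time_s: 3.45
tcp_pos: [0.461, 0.1325, 0.1107]
tcp_rot: [-3.14, -0.002, 3.071]
contact_force: [-0.0, -0.1, -0.1]
grip_width: 0.0851
gripper_force: 0.0
```

Run:
```python
from h import *
plan((.464,.132,.047),3.08)
ims=[]
for n in("top","side"):
    c=cam(n); a=c[0]["image"][:,:,::-1]
    r,cc=map(int,proj(c,(.464,.132,.09))); print(n,r,cc,"tcp proj",proj(c,observe()["tcp_pos"]))
    ims.append(cv2.resize(a[r-60:r+60,cc-66:cc+66],None,fx=3,fy=3,interpolation=cv2.INTER_CUBIC))
cv2.imwrite("pics/both1.png",np.hstack(ims))
```

```text
t 3.45 tcp [0.461  0.1325 0.1107] d [-0.016 -0.001  0.318] w [-0.001 -0.002 -0.009] F [-0.  -0.1 -0.1] gw 0.0851 gf 0.0
top 265 245 tcp proj [np.float64(265.8791062014923), np.float64(242.86247892413678)]
side 299 304 tcp proj [np.float64(289.9775706652366), np.float64(304.9119031229853)]
```

View pics/both1.png

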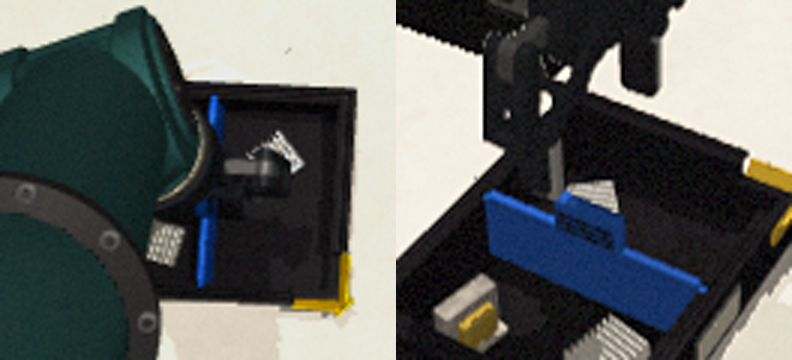

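The left panel shows one finger on the far side of the divider; the right panel shows both fingers straddling it, with their mid at about (286,306) px and the grip at about (310,303) px.

Run:
```python
from h import *
c=cam("side"); d=c[0]
im=d["image"].astype(int); m=(im[:,:,2]>im[:,:,0]+60)&(im[:,:,2]>im[:,:,1]+40); 
m[:250]=0;m[380:]=0;m[:,:220]=0;m[:,400:]=0
for col in range(262,350,4):
    r=np.where(m[:,col])[0]; print(col,(r.min(),r.max()) if len(r) else None,end=" ")
print()
for p in [(.464,.132),(.464,.136),(.464,.14)]:
    print(p,[np.round(proj(c,(p[0]+.998*a+b*.06,p[1]-.06*a+b,z))).tolist() for a,b,z in((.022,.005,.076),(-.022,.005,.076),(.073,.002,.053),(-.073,.002,.053))])
```

```text
262 None 266 None 270 (np.int64(302), np.int64(323)) 274 (np.int64(304), np.int64(325)) 278 (np.int64(305), np.int64(326)) 282 (np.int64(307), np.int64(328)) 286 (np.int64(309), np.int64(330)) 290 (np.int64(310), np.int64(332)) 294 (np.int64(303), np.int64(334)) 298 (np.int64(305), np.int64(335)) 302 (np.int64(307), np.int64(337)) 306 (np.int64(308), np.int64(339)) 310 (np.int64(310), np.int64(341)) 314 (np.int64(321), np.int64(343)) 318 (np.int64(323), np.int64(344)) 322 (np.int64(325), np.int64(346)) 326 (np.int64(326), np.int64(348)) 330 (np.int64(328), np.int64(346)) 334 (np.int64(330), np.int64(340)) 338 (np.int64(331), np.int64(335)) 342 None 346 None 
(0.464, 0.132) [[303.0, 292.0], [312.0, 315.0], [301.0, 269.0], [333.0, 344.0]]
(0.464, 0.136) [[304.0, 291.0], [314.0, 314.0], [302.0, 268.0], [335.0, 342.0]]
(0.464, 0.14) [[306.0, 290.0], [315.0, 313.0], [304.0, 266.0], [336.0, 341.0]]
```

step_arm(increments=[{"dx": -0.015, "dy": 0, "dz": 0.11, "wx": 0, "wy": 0, "wz": 0, "gripper": 1}, {"dx": 0, "dy": 0, "dz": 0.11, "wx": 0, "wy": 0, "wz": 0, "gripper": 1}, {"dx": 0, "dy": 0, "dz": 0.1, "wx": 0, "wy": 0, "wz": 0, "gripper": 1}, {"dx": 0, "dy": 0, "dz": 0, "wx": 0, "wy": 0, "wz": 0, "gripper": 0}, {"dx": 0, "dy": 0, "dz": 0, "wx": 0, "wy": 0, "wz": 0, "gripper": -0.6}])

```text
time_s: 4.1
tcp_pos: [0.4649, 0.1338, 0.0483]
tcp_rot: [3.141, 0.001, 3.075]
contact_force: [0.2, 0.5, 0.1]
grip_width: 0.0592
gripper_force: 0.0
```

step_arm(increments=[{"dx": 0, "dy": 0, "dz": 0, "wx": 0, "wy": 0, "wz": 0, "gripper": -1}, {"dx": 0, "dy": 0, "dz": 0, "wx": 0, "wy": 0, "wz": 0, "gripper": -1}, {"dx": 0, "dy": 0, "dz": 0, "wx": 0, "wy": 0, "wz": 0, "gripper": -1}, {"dx": 0, "dy": 0, "dz": 0, "wx": 0, "wy": 0, "wz": 0, "gripper": -1}, {"dx": 0, "dy": 0, "dz": 0, "wx": 0, "wy": 0, "wz": 0, "gripper": -1}])

```text
time_s: 4.6
tcp_pos: [0.465, 0.1332, 0.0482]
tcp_rot: [3.141, 0.001, 3.074]
contact_force: [-0.3, 0.7, 5.8]
grip_width: 0.0091
gripper_force: 59.0
```

step_arm(increments=[{"dx": 0, "dy": 0, "dz": -0.05, "wx": 0, "wy": 0, "wz": 0, "gripper": -1}, {"dx": 0, "dy": 0, "dz": -0.08, "wx": 0, "wy": 0, "wz": 0, "gripper": -1}, {"dx": 0, "dy": 0, "dz": -0.1, "wx": 0, "wy": 0, "wz": 0, "gripper": -1}, {"dx": 0, "dy": 0, "dz": -0.1, "wx": 0, "wy": 0, "wz": 0, "gripper": -1}, {"dx": 0, "dy": 0, "dz": -0.12, "wx": 0, "wy": 0, "wz": 0, "gripper": -1}])

```text
time_s: 5.1
tcp_pos: [0.4638, 0.1327, 0.1384]
tcp_rot: [-3.141, -0.001, 3.074]
contact_force: [-0.7, -1.1, 0.2]
grip_width: 0.0094
gripper_force: 58.5
```

step_arm(increments=[{"dx": 0, "dy": 0, "dz": -0.1, "wx": 0, "wy": 0, "wz": 0, "gripper": -1}, {"dx": 0, "dy": 0, "dz": -0.05, "wx": 0, "wy": 0, "wz": 0, "gripper": -1}, {"dx": 0, "dy": 0, "dz": 0, "wx": 0, "wy": 0, "wz": 0, "gripper": -1}])

```text
time_s: 5.4
tcp_pos: [0.4652, 0.1332, 0.1688]
tcp_rot: [3.14, 0.003, 3.074]
contact_force: [0.6, -1.0, -0.9]
grip_width: 0.009
gripper_force: 58.5
```

Run:
```python
from h import *
plan((.472,-.115,.135),3.14)
ims=[]
for n in("top","side"):
    c=cam(n); a=c[0]["image"][:,:,::-1]
    r,cc=map(int,proj(c,(.464,.132,.05)))
    ims.append(cv2.resize(a[r-70:r+70,cc-66:cc+66],None,fx=3,fy=3,interpolation=cv2.INTER_CUBIC))
cv2.imwrite("pics/both2.png",np.hstack(ims))
```

```text
t 5.4 tcp [0.4652 0.1332 0.1688] d [-0.117 -1.236  0.168] w [ 0.001  0.003 -0.063] F [ 0.6 -1.  -0.9] gw 0.009 gf 58.5
```

View pics/both2.png

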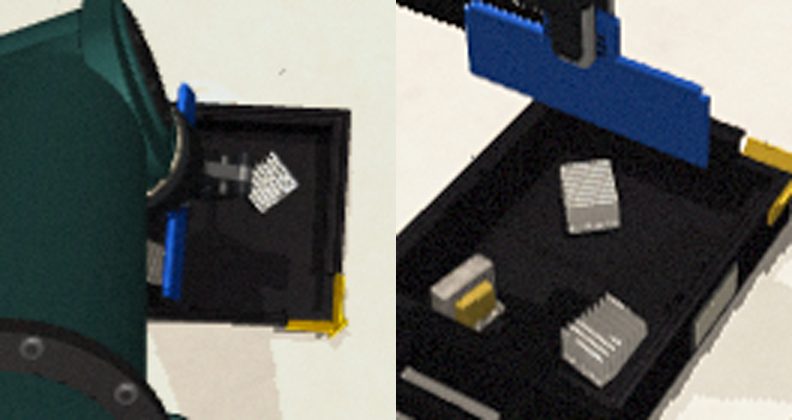

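Divider is free of the tote and firmly held; all parts are still on the floor. Moving it aside.

step_arm(increments=[{"dx": -0.02, "dy": -0.2, "dz": 0, "wx": 0, "wy": 0, "wz": 0, "gripper": -1}, {"dx": -0.02, "dy": -0.2, "dz": 0, "wx": 0, "wy": 0, "wz": 0, "gripper": -1}, {"dx": -0.02, "dy": -0.2, "dz": 0, "wx": 0, "wy": 0, "wz": 0, "gripper": -1}, {"dx": -0.02, "dy": -0.2, "dz": 0, "wx": 0, "wy": 0, "wz": 0, "gripper": -1}, {"dx": -0.02, "dy": -0.2, "dz": 0, "wx": 0, "wy": 0, "wz": 0, "gripper": -1}])

```text
time_s: 6.0
tcp_pos: [0.4698, -0.0693, 0.1661]
tcp_rot: [-3.142, -0.003, 3.074]
contact_force: [0.7, -0.2, -0.3]
grip_width: 0.0092
gripper_force: 58.6
```

step_arm(increments=[{"dx": -0.02, "dy": -0.2, "dz": 0, "wx": 0, "wy": 0, "wz": -0.06, "gripper": -1}, {"dx": 0, "dy": 0, "dz": 0.2, "wx": 0, "wy": 0, "wz": 0, "gripper": -1}, {"dx": 0, "dy": 0, "dz": 0.2, "wx": 0, "wy": 0, "wz": 0, "gripper": -1}, {"dx": 0, "dy": 0, "dz": 0.12, "wx": 0, "wy": 0, "wz": 0, "gripper": -1}, {"dx": 0, "dy": 0, "dz": 0, "wx": 0, "wy": 0, "wz": 0, "gripper": -1}])

```text
time_s: 6.5
tcp_pos: [0.4689, -0.1077, 0.0596]
tcp_rot: [3.14, -0.009, 3.137]
contact_force: [-0.3, 1.0, -0.6]
grip_width: 0.0088
gripper_force: 58.6
```

step_arm(increments=[{"dx": 0, "dy": 0, "dz": 0.04, "wx": 0, "wy": 0, "wz": 0, "gripper": -1}, {"dx": 0, "dy": 0, "dz": 0.02, "wx": 0, "wy": 0, "wz": 0, "gripper": -1}, {"dx": 0, "dy": 0, "dz": 0.01, "wx": 0, "wy": 0, "wz": 0, "gripper": -1}, {"dx": 0, "dy": 0, "dz": 0.005, "wx": 0, "wy": 0, "wz": 0, "gripper": -1}, {"dx": 0, "dy": 0, "dz": 0, "wx": 0, "wy": 0, "wz": 0, "gripper": -1}])

```text
time_s: 7.0
tcp_pos: [0.4726, -0.1081, 0.0489]
tcp_rot: [-3.141, 0.001, 3.137]
contact_force: [-0.1, -0.1, -0.5]
grip_width: 0.0087
gripper_force: 58.6
```

step_arm(increments=[{"dx": 0, "dy": 0, "dz": 0.015, "wx": 0, "wy": 0, "wz": 0, "gripper": -1}, {"dx": 0, "dy": 0, "dz": 0.007, "wx": 0, "wy": 0, "wz": 0, "gripper": -1}, {"dx": 0, "dy": 0, "dz": 0, "wx": 0, "wy": 0, "wz": 0, "gripper": -1}])

```text
time_s: 7.3
tcp_pos: [0.4724, -0.1081, 0.0442]
tcp_rot: [-3.142, 0.0, 3.137]
contact_force: [-0.3, 1.2, 3.7]
grip_width: 0.0093
gripper_force: 59.1
```

step_arm(increments=[{"dx": 0, "dy": 0, "dz": 0, "wx": 0, "wy": 0, "wz": 0, "gripper": -0.6}, {"dx": 0, "dy": 0, "dz": 0, "wx": 0, "wy": 0, "wz": 0, "gripper": -0.2}, {"dx": 0, "dy": 0, "dz": 0, "wx": 0, "wy": 0, "wz": 0, "gripper": 0.1}, {"dx": 0, "dy": 0, "dz": 0, "wx": 0, "wy": 0, "wz": 0, "gripper": 0.1}, {"dx": 0, "dy": 0, "dz": -0.15, "wx": 0, "wy": 0, "wz": 0, "gripper": 0.1}])

```text
time_s: 7.8
tcp_pos: [0.4701, -0.1076, 0.0717]
tcp_rot: [3.141, -0.007, 3.137]
contact_force: [-0.2, 0.5, 0.1]
grip_width: 0.0473
gripper_force: 0.0
```

step_arm(increments=[{"dx": 0, "dy": 0, "dz": -0.2, "wx": 0, "wy": 0, "wz": 0, "gripper": 0.1}, {"dx": 0, "dy": 0, "dz": -0.2, "wx": 0, "wy": 0, "wz": 0, "gripper": 0.1}, {"dx": 0, "dy": 0, "dz": 0, "wx": 0, "wy": 0, "wz": 0, "gripper": 0.1}])

```text
time_s: 8.1
tcp_pos: [0.4755, -0.1088, 0.1582]
tcp_rot: [-3.14, 0.01, 3.137]
contact_force: [0.7, -0.5, -0.5]
grip_width: 0.047
gripper_force: 0.0
```

Run:
```python
from h import *
plan((.476,.274,.155),3.08)
c=cam("side"); save(c,"pics/side2.png")
for z in (0.02,0.06): print([ (round(r["conf"],2),np.round(r["point"]),np.round(back(c,r["point"],z),3)) for r in spot_in("side","divider_grip")])
```

```text
t 8.1 tcp [ 0.4755 -0.1088  0.1582] d [0.007 1.914 0.013] w [-0.001  0.009  0.054] F [ 0.7 -0.5 -0.5] gw 0.047 gf 0.0
[(0.97, array([251., 356.]), array([ 0.478, -0.109,  0.02 ]))]
[(0.97, array([251., 356.]), array([ 0.458, -0.06 ,  0.06 ]))]
```

View pics/side2.png

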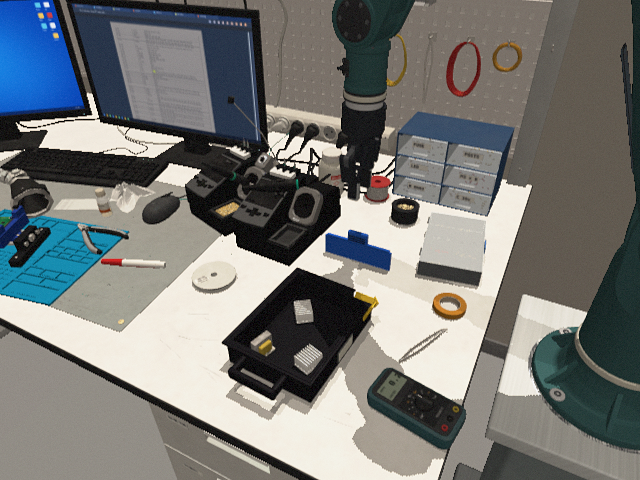

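Divider stands upright alone at about (358,250) px, clear of everything. Now to the grip bar, with a narrow opening.

step_arm(increments=[{"dx": 0, "dy": 0.21, "dz": 0, "wx": 0, "wy": 0, "wz": 0.02, "gripper": -0.38}, {"dx": 0, "dy": 0.21, "dz": 0, "wx": 0, "wy": 0, "wz": 0.02, "gripper": -0.38}, {"dx": 0, "dy": 0.21, "dz": 0, "wx": 0, "wy": 0, "wz": 0.02, "gripper": -0.38}, {"dx": 0, "dy": 0.21, "dz": 0, "wx": 0, "wy": 0, "wz": 0, "gripper": -0.38}, {"dx": 0, "dy": 0.21, "dz": 0, "wx": 0, "wy": 0, "wz": 0, "gripper": -0.38}])

```text
time_s: 8.75
tcp_pos: [0.4797, 0.1029, 0.1521]
tcp_rot: [-3.14, -0.004, 3.074]
contact_force: [1.0, -0.1, 0.3]
grip_width: 0.0266
gripper_force: 0.0
```

step_arm(increments=[{"dx": 0, "dy": 0.21, "dz": 0, "wx": 0, "wy": 0, "wz": 0, "gripper": -0.38}, {"dx": 0, "dy": 0.21, "dz": 0, "wx": 0, "wy": 0, "wz": 0, "gripper": -0.38}, {"dx": 0, "dy": 0.21, "dz": 0, "wx": 0, "wy": 0, "wz": 0, "gripper": -0.38}, {"dx": 0, "dy": 0.21, "dz": 0, "wx": 0, "wy": 0, "wz": 0, "gripper": -0.38}, {"dx": 0, "dy": 0, "dz": 0, "wx": 0, "wy": 0, "wz": 0, "gripper": -0.38}])

```text
time_s: 9.25
tcp_pos: [0.4913, 0.2774, 0.1521]
tcp_rot: [3.138, -0.001, 3.084]
contact_force: [0.1, -0.3, 0.5]
grip_width: 0.0263
gripper_force: 0.0
```

Run:
```python
from h import *
plan((.472,.273,.085),3.08)
```

```text
t 9.25 tcp [0.4913 0.2774 0.1521] d [ 0.095 -0.029  0.336] w [ 0.003 -0.001  0.004] F [ 0.1 -0.3  0.5] gw 0.0263 gf 0.0
```

step_arm(increments=[{"dx": 0.095, "dy": -0.029, "dz": 0.12, "wx": 0, "wy": 0, "wz": 0, "gripper": -0.38}, {"dx": 0, "dy": 0, "dz": 0.12, "wx": 0, "wy": 0, "wz": 0, "gripper": -0.38}, {"dx": 0, "dy": 0, "dz": 0.06, "wx": 0, "wy": 0, "wz": 0, "gripper": -0.38}, {"dx": 0, "dy": 0, "dz": 0, "wx": 0, "wy": 0, "wz": 0, "gripper": -0.38}])

```text
time_s: 9.65
tcp_pos: [0.4716, 0.2634, 0.0914]
tcp_rot: [-3.138, -0.004, 3.074]
contact_force: [0.3, -0.2, -0.5]
grip_width: 0.0264
gripper_force: 0.0
```

Run:
```python
from h import *
plan((.472,.273,.02),3.08)
ims=[]
for n in("top","side"):
    c=cam(n); a=c[0]["image"][:,:,::-1]
    r,cc=map(int,proj(c,(.472,.273,.06))); print(n,r,cc,np.round(proj(c,observe()["tcp_pos"])), "bar pred",np.round(proj(c,(.472,.273,.048))))
    ims.append(cv2.resize(a[r-50:r+50,cc-50:cc+50],None,fx=4,fy=4,interpolation=cv2.INTER_CUBIC))
cv2.imwrite("pics/both3.png",np.hstack(ims))
```

```text
t 9.65 tcp [0.4716 0.2634 0.0914] d [-0.     0.049  0.357] w [-0.003 -0.004 -0.006] F [ 0.3 -0.2 -0.5] gw 0.0264 gf 0.0
top 265 184 [263. 185.] bar pred [266. 186.]
side 372 253 [353. 253.] bar pred [378. 254.]
```

View pics/both3.png

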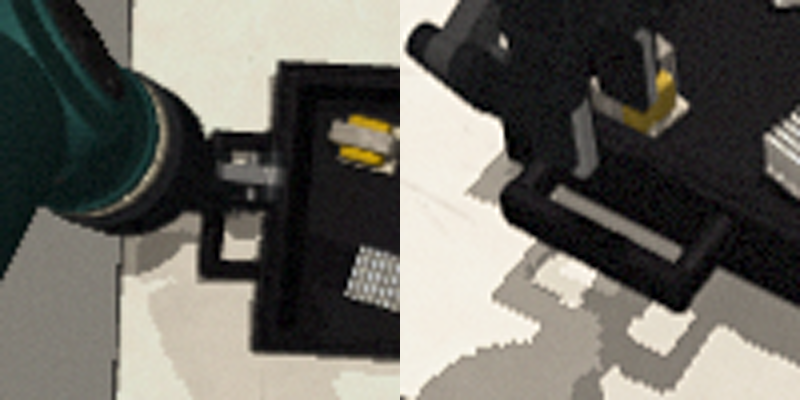

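The bar centre is at about (267,186) px in the top view and (383,253) px in the side view, matching the prediction. The fingers need about 10 mm more in +y.

step_arm(increments=[{"dx": 0, "dy": 0.052, "dz": 0, "wx": 0, "wy": 0, "wz": 0, "gripper": -0.38}, {"dx": 0, "dy": 0, "dz": 0.1, "wx": 0, "wy": 0, "wz": 0, "gripper": -0.38}, {"dx": 0, "dy": 0, "dz": 0.05, "wx": 0, "wy": 0, "wz": 0, "gripper": -0.38}, {"dx": 0, "dy": 0, "dz": 0, "wx": 0, "wy": 0, "wz": 0, "gripper": -0.38}])

```text
time_s: 10.15
tcp_pos: [0.4733, 0.2753, 0.0633]
tcp_rot: [-3.141, -0.001, 3.075]
contact_force: [-0.3, 0.1, 1.0]
grip_width: 0.0267
gripper_force: 0.0
```

Run:
```python
from h import *
plan((.472,.2735,.02),3.08)
```

```text
t 10.15 tcp [0.4733 0.2753 0.0633] d [ 0.005 -0.009  0.216] w [-0.001 -0.001 -0.005] F [-0.3  0.1  1. ] gw 0.0267 gf 0.0
```

step_arm(increments=[{"dx": 0.005, "dy": -0.009, "dz": 0.06, "wx": 0, "wy": 0, "wz": 0, "gripper": -0.38}, {"dx": 0, "dy": 0, "dz": 0.05, "wx": 0, "wy": 0, "wz": 0, "gripper": -0.38}, {"dx": 0, "dy": 0, "dz": 0, "wx": 0, "wy": 0, "wz": 0, "gripper": -0.38}])

```text
time_s: 10.45
tcp_pos: [0.4718, 0.2727, 0.0407]
tcp_rot: [-3.14, -0.002, 3.074]
contact_force: [-0.0, -0.6, -0.0]
grip_width: 0.0264
gripper_force: 0.0
```

step_arm(increments=[{"dx": 0, "dy": 0, "dz": 0.05, "wx": 0, "wy": 0, "wz": 0, "gripper": -0.38}, {"dx": 0, "dy": 0, "dz": 0.05, "wx": 0, "wy": 0, "wz": 0, "gripper": -0.38}, {"dx": 0, "dy": 0, "dz": 0, "wx": 0, "wy": 0, "wz": 0, "gripper": -0.6}, {"dx": 0, "dy": 0, "dz": 0, "wx": 0, "wy": 0, "wz": 0, "gripper": -0.8}, {"dx": 0, "dy": 0, "dz": 0, "wx": 0, "wy": 0, "wz": 0, "gripper": -1}])

```text
time_s: 10.95
tcp_pos: [0.4725, 0.2733, 0.0217]
tcp_rot: [-3.141, -0.0, 3.075]
contact_force: [-0.2, 0.3, -3.6]
grip_width: 0.0089
gripper_force: 58.8
```

step_arm(increments=[{"dx": 0, "dy": 0, "dz": 0, "wx": 0, "wy": 0, "wz": 0, "gripper": -1}, {"dx": 0, "dy": 0, "dz": 0, "wx": 0, "wy": 0, "wz": 0, "gripper": -1}, {"dx": 0, "dy": 0, "dz": 0, "wx": 0, "wy": 0, "wz": 0, "gripper": -1}])

```text
time_s: 11.25
tcp_pos: [0.4726, 0.2733, 0.022]
tcp_rot: [-3.141, 0.0, 3.074]
contact_force: [0.8, -2.0, -4.1]
grip_width: 0.0091
gripper_force: 58.8
```

Run:
```python
from h import *
plan((.472,.2735,.02),3.08)
```

```text
t 11.25 tcp [0.4726 0.2733 0.022 ] d [0.003 0.001 0.01 ] w [-0.     0.    -0.006] F [ 0.8 -2.  -4.1] gw 0.0091 gf 58.8
```

```bash
cat >> h.py <<'E'
YAW=-.064
G0=np.array([.4726,.2733,.0407]); RT0=Ro.from_euler("z",YAW); RTOOL0=Ro.from_euler("xyz",[-3.141,0,3.074])
TG=RTOOL0.inv()*RT0   # tool->tote rotation
F=np.array([-.078,-.103,0]); BAR=np.array([0,.14,.038]); F0=G0+RT0.apply(F-BAR)
def pose(a,b,off):
    xa,ya=RT0.apply([1,0,0]),RT0.apply([0,1,0])
    Q=Ro.from_rotvec(-np.radians(b)*ya)*Ro.from_rotvec(np.radians(a)*xa)
    g=F0+np.array(off)+(Q*RT0).apply(BAR-F); R=Q*RTOOL0
    return g-R.apply([0,0,-.0187]),R
def rows(wps,start=None):
    s=observe(); p,R=(np.array(s["tcp_pos"]),Ro.from_euler("xyz",s["tcp_rot"])) if start is None else pose(*start)
    for w in wps:
        p1,R1=pose(*w); d=R.inv().apply(p1-p)/.2; v=np.degrees((R.inv()*R1).as_rotvec())/60
        print(w[:2],np.round(d,3),np.round(v,3)); p,R=p1,R1
    print("end tcp",np.round(p,3),"F0",F0)
def tilt():
    s=observe(); R=Ro.from_euler("xyz",s["tcp_rot"])*TG; m=R.as_matrix()
    g=s["tcp_pos"]+Ro.from_euler("xyz",s["tcp_rot"]).apply([0,0,-.0187]); f=g+R.apply(F-BAR)
    print("t",s["time_s"],"tilt",np.round(np.degrees(np.arccos(m[2,2])),1),"xup",np.round(np.degrees(np.arcsin(m[2,0])),1),"yup",np.round(np.degrees(np.arcsin(m[2,1])),1),"foot",np.round(f,3),"bar",np.round(g,3),"F",np.round(s["contact_force"],1),"gf",round(s["gripper_force"],1),"gw",round(s["grip_width"],4),"q",np.round(s["q"],2))
E
python3 - <<'E'
from h import *
tilt()
rows([(3*i,0,(.002*i,0,min(.003,.0015*i))) for i in range(1,11)])
E
```

```text
t 11.25 tilt 0.0 xup 0.0 yup 0.0 foot [0.379 0.036 0.003] bar [0.473 0.273 0.041] F [ 0.8 -2.  -4.1] gf 58.8 gw 0.0091 q [-0.64  0.7   0.05  2.13 -0.1   0.31  0.99]
(3, 0) [-0.01  -0.006 -0.071] [-0.05  0.    0.  ]
(6, 0) [-0.01  -0.006 -0.071] [-0.05  0.   -0.  ]
(9, 0) [-0.01  -0.006 -0.063] [-0.05  0.   -0.  ]
(12, 0) [-0.01  -0.006 -0.063] [-0.05  0.   -0.  ]
(15, 0) [-0.01  -0.006 -0.063] [-0.05  0.   -0.  ]
(18, 0) [-0.01  -0.006 -0.063] [-0.05  0.   -0.  ]
(21, 0) [-0.01  -0.006 -0.063] [-0.05  0.   -0.  ]
(24, 0) [-0.01  -0.006 -0.063] [-0.05  0.   -0.  ]
(27, 0) [-0.01  -0.006 -0.063] [-0.05  0.   -0.  ]
(30, 0) [-0.01  -0.006 -0.063] [-0.05  0.   -0.  ]
end tcp [0.49  0.231 0.144] F0 [0.3792183  0.03578609 0.0027    ]
```

Run:
```python
from h import *
rows([(3*i,0,(.008*i,0,min(.004,.002*i))) for i in range(1,10)])
```

```text
(3, 0) [-0.04  -0.004 -0.074] [-0.05  0.    0.  ]
(6, 0) [-0.04  -0.004 -0.073] [-0.05  0.   -0.  ]
(9, 0) [-0.04  -0.004 -0.063] [-0.05  0.   -0.  ]
(12, 0) [-0.04  -0.004 -0.063] [-0.05  0.   -0.  ]
(15, 0) [-0.04  -0.004 -0.063] [-0.05  0.   -0.  ]
(18, 0) [-0.04  -0.004 -0.063] [-0.05  0.   -0.  ]
(21, 0) [-0.04  -0.004 -0.063] [-0.05  0.   -0.  ]
(24, 0) [-0.04  -0.004 -0.063] [-0.05  0.   -0.  ]
(27, 0) [-0.04  -0.004 -0.062] [-0.05  0.   -0.  ]
end tcp [0.542 0.238 0.134] F0 [0.3792183  0.03578609 0.0027    ]
```

step_arm(increments=[{"dx": -0.04, "dy": -0.004, "dz": -0.074, "wx": -0.05, "wy": 0, "wz": 0, "gripper": -1}, {"dx": -0.04, "dy": -0.004, "dz": -0.073, "wx": -0.05, "wy": 0, "wz": 0, "gripper": -1}, {"dx": -0.04, "dy": -0.004, "dz": -0.063, "wx": -0.05, "wy": 0, "wz": 0, "gripper": -1}, {"dx": -0.04, "dy": -0.004, "dz": -0.063, "wx": -0.05, "wy": 0, "wz": 0, "gripper": -1}])

```text
time_s: 11.65
tcp_pos: [0.5039, 0.264, 0.0765]
tcp_rot: [2.93, -0.0, 3.074]
contact_force: [-0.1, 0.5, -6.9]
grip_width: 0.0092
gripper_force: 59.3
```

Run:
```python
from h import *
tilt()
```

```text
t 11.65 tilt 12.1 xup 0.0 yup 12.1 foot [0.411 0.036 0.007] bar [0.504 0.26  0.095] F [-0.1  0.5 -6.9] gf 59.3 gw 0.0092 q [-0.3   0.62 -0.23  2.13 -0.17  0.3   1.18]
```

step_arm(increments=[{"dx": -0.04, "dy": -0.004, "dz": -0.063, "wx": -0.05, "wy": 0, "wz": 0, "gripper": -1}, {"dx": -0.04, "dy": -0.004, "dz": -0.063, "wx": -0.05, "wy": 0, "wz": 0, "gripper": -1}, {"dx": -0.04, "dy": -0.004, "dz": -0.063, "wx": -0.05, "wy": 0, "wz": 0, "gripper": -1}, {"dx": -0.04, "dy": -0.004, "dz": -0.063, "wx": -0.05, "wy": 0, "wz": 0, "gripper": -1}, {"dx": -0.04, "dy": -0.004, "dz": -0.063, "wx": -0.05, "wy": 0, "wz": 0, "gripper": -1}])

```text
time_s: 12.15
tcp_pos: [0.542, 0.2371, 0.1347]
tcp_rot: [2.669, -0.001, 3.073]
contact_force: [-0.2, -0.1, -5.6]
grip_width: 0.0088
gripper_force: 59.2
```

Run:
```python
from h import *
tilt(); c=cam("side"); save(c,"pics/side3.png")
print(np.round(observe()["torque"],2))
rows([(27,3*i,(.072+.002*i,0,.004)) for i in range(1,11)])
```

```text
t 12.15 tilt 27.1 xup 0.0 yup 27.1 foot [0.451 0.035 0.007] bar [0.541 0.229 0.151] F [-0.2 -0.1 -5.6] gf 59.2 gw 0.0088 q [ 0.18  0.63 -0.61  2.1  -0.28  0.34  1.45]
[-0.87 -0.24  0.01]
(27, 3) [ 0.041  0.032 -0.004] [ 0.001 -0.038 -0.03 ]
(27, 6) [ 0.024  0.009 -0.017] [-0.    -0.045 -0.023]
(27, 9) [ 0.024  0.009 -0.016] [-0.    -0.045 -0.023]
(27, 12) [ 0.024  0.009 -0.016] [-0.    -0.045 -0.023]
(27, 15) [ 0.024  0.008 -0.015] [-0.    -0.045 -0.023]
(27, 18) [ 0.024  0.008 -0.015] [-0.    -0.045 -0.023]
(27, 21) [ 0.024  0.008 -0.014] [-0.    -0.045 -0.023]
(27, 24) [ 0.025  0.008 -0.014] [-0.    -0.045 -0.023]
(27, 27) [ 0.025  0.007 -0.014] [-0.    -0.045 -0.023]
(27, 30) [ 0.025  0.007 -0.013] [-0.    -0.045 -0.023]
end tcp [0.488 0.243 0.156] F0 [0.3792183  0.03578609 0.0027    ]
```

View pics/side3.png

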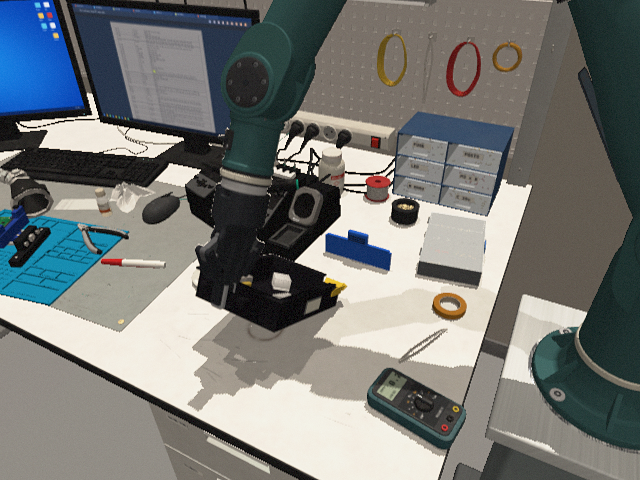

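The tote is up about 27° at (270,290) px, its bar in the gripper, the lip at (337,288) px, a heatsink visible inside; the divider and bystanders are in place. Now the roll towards the lip side.

Run:
```python
from h import *
rows([(27,3*i,(.072+.006*i,0,.004)) for i in range(1,11)],(27,0,(.072,0,.004)))
```

```text
(27, 3) [ 0.004  0.011 -0.017] [-0.    -0.045 -0.023]
(27, 6) [ 0.004  0.01  -0.015] [-0.    -0.045 -0.023]
(27, 9) [ 0.004  0.009 -0.014] [-0.    -0.045 -0.023]
(27, 12) [ 0.004  0.008 -0.012] [-0.    -0.045 -0.023]
(27, 15) [ 0.005  0.008 -0.011] [-0.    -0.045 -0.023]
(27, 18) [ 0.005  0.007 -0.01 ] [-0.    -0.045 -0.023]
(27, 21) [ 0.005  0.006 -0.008] [-0.    -0.045 -0.023]
(27, 24) [ 0.006  0.006 -0.007] [-0.    -0.045 -0.023]
(27, 27) [ 0.007  0.005 -0.006] [-0.    -0.045 -0.023]
(27, 30) [ 0.007  0.004 -0.004] [-0.    -0.045 -0.023]
end tcp [0.528 0.243 0.156] F0 [0.3792183  0.03578609 0.0027    ]
```

step_arm(increments=[{"dx": 0.004, "dy": 0.011, "dz": -0.017, "wx": 0, "wy": -0.045, "wz": -0.023, "gripper": -1}, {"dx": 0.004, "dy": 0.01, "dz": -0.015, "wx": 0, "wy": -0.045, "wz": -0.023, "gripper": -1}, {"dx": 0.004, "dy": 0.009, "dz": -0.014, "wx": 0, "wy": -0.045, "wz": -0.023, "gripper": -1}, {"dx": 0.004, "dy": 0.008, "dz": -0.012, "wx": 0, "wy": -0.045, "wz": -0.023, "gripper": -1}])

```text
time_s: 12.6
tcp_pos: [0.5368, 0.2394, 0.1475]
tcp_rot: [2.672, 0.209, 3.074]
contact_force: [7.1, -0.0, -4.3]
grip_width: 0.0092
gripper_force: 60.0
```

Run:
```python
from h import *
tilt()
```

```text
t 12.6 tilt 29.3 xup 12.1 yup 26.2 foot [0.474 0.035 0.007] bar [0.533 0.231 0.164] F [ 7.1 -0.  -4.3] gf 60.0 gw 0.0092 q [ 0.17  0.57 -0.65  2.22 -0.3   0.08  1.52]
```

Run:
```python
from h import *
tilt()
s=observe(); R=Ro.from_euler("xyz",s["tcp_rot"])
print(s["contact_force"],s["torque"],R.inv().apply([.01,.005,0.001])/.2)
a=(27,12,(.096,0,.004))
rows([(27,12,(.096+.01*i,.005*i,.004+.001*i)) for i in (1,2,3,4)],a)
```

```text
t 12.6 tilt 29.3 xup 12.1 yup 26.2 foot [0.474 0.035 0.007] bar [0.533 0.231 0.164] F [ 7.1 -0.  -4.3] gf 60.0 gw 0.0092 q [ 0.17  0.57 -0.65  2.22 -0.3   0.08  1.52]
[ 7.12194507 -0.03235812 -4.25449899] [-0.15428894 -0.04637776 -0.20899219] [-0.04819057  0.02293699  0.01736557]
(27, 12) [-0.048  0.023  0.017] [0. 0. 0.]
(27, 12) [-0.048  0.023  0.017] [0. 0. 0.]
(27, 12) [-0.048  0.023  0.017] [0. 0. 0.]
(27, 12) [-0.048  0.023  0.017] [0. 0. 0.]
end tcp [0.578 0.26  0.152] F0 [0.3792183  0.03578609 0.0027    ]
```

step_arm(increments=[{"dx": -0.048, "dy": 0.023, "dz": 0.017, "wx": 0, "wy": 0, "wz": 0, "gripper": -1}, {"dx": -0.048, "dy": 0.023, "dz": 0.017, "wx": 0, "wy": 0, "wz": 0, "gripper": -1}, {"dx": -0.048, "dy": 0.023, "dz": 0.017, "wx": 0, "wy": 0, "wz": 0, "gripper": -1}, {"dx": -0.048, "dy": 0.023, "dz": 0.017, "wx": 0, "wy": 0, "wz": 0, "gripper": -1}])

```text
time_s: 13.0
tcp_pos: [0.5808, 0.2607, 0.1531]
tcp_rot: [2.67, 0.212, 3.073]
contact_force: [-1.0, -1.4, -6.6]
grip_width: 0.0089
gripper_force: 60.0
```

Run:
```python
from h import *
tilt(); c=cam("side"); im=c[0]["image"]
print([(k,[(round(r["conf"],2),np.round(r["point"])) for r in spot_in("side",k)]) for k in("heatsink_a_mid","transformer_mid","component_reel","tote")])
tilt()
```

```text
t 13.0 tilt 29.5 xup 12.3 yup 26.4 foot [0.518 0.057 0.012] bar [0.577 0.252 0.169] F [-1.  -1.4 -6.6] gf 60.0 gw 0.0089 q [ 0.1   0.59 -0.58  2.12 -0.29  0.14  1.5 ]
[('heatsink_a_mid', [(0.68, array([288., 241.])), (0.41, array([285., 277.]))]), ('transformer_mid', [(0.83, array([266., 245.]))]), ('component_reel', []), ('tote', [(0.96, array([290., 239.]))])]
t 13.25 tilt 29.4 xup 12.1 yup 26.3 foot [0.515 0.055 0.011] bar [0.574 0.252 0.169] F [-0.9  0.2 -6.2] gf 60.0 gw 0.0092 q [ 0.11  0.59 -0.58  2.12 -0.3   0.14  1.5 ]
```

Run:
```python
from h import *
a=(27,12,(.136,.02,.008)); b=(27,12,(.136,.02,.108))
rows([(27,12,(.136,.02,.008+.025*i)) for i in (1,2,3,4)],a)
rows([(27,12+3*i,(.136+.006*i,.02,.108+.005*i)) for i in range(1,7)],b)
```

```text
(27, 12) [-0.026  0.056 -0.109] [0. 0. 0.]
(27, 12) [-0.026  0.056 -0.109] [0. 0. 0.]
(27, 12) [-0.026  0.056 -0.109] [0. 0. 0.]
(27, 12) [-0.026  0.056 -0.109] [0. 0. 0.]
end tcp [0.578 0.26  0.252] F0 [0.3792183  0.03578609 0.0027    ]
(27, 15) [-0.001  0.019 -0.033] [-0.    -0.045 -0.023]
(27, 18) [-0.001  0.018 -0.031] [-0.    -0.045 -0.023]
(27, 21) [-0.002  0.017 -0.029] [-0.    -0.045 -0.023]
(27, 24) [-0.003  0.016 -0.028] [-0.    -0.045 -0.023]
(27, 27) [-0.004  0.015 -0.026] [-0.    -0.045 -0.023]
(27, 30) [-0.004  0.015 -0.024] [-0.    -0.045 -0.023]
end tcp [0.568 0.263 0.29 ] F0 [0.3792183  0.03578609 0.0027    ]
```

step_arm(increments=[{"dx": -0.026, "dy": 0.056, "dz": -0.109, "wx": 0, "wy": 0, "wz": 0, "gripper": -1}, {"dx": -0.026, "dy": 0.056, "dz": -0.109, "wx": 0, "wy": 0, "wz": 0, "gripper": -1}, {"dx": -0.026, "dy": 0.056, "dz": -0.109, "wx": 0, "wy": 0, "wz": 0, "gripper": -1}, {"dx": -0.026, "dy": 0.056, "dz": -0.109, "wx": 0, "wy": 0, "wz": 0, "gripper": -1}])

```text
time_s: 13.65
tcp_pos: [0.5767, 0.2596, 0.253]
tcp_rot: [2.672, 0.209, 3.075]
contact_force: [0.3, 0.0, -6.2]
grip_width: 0.0091
gripper_force: 60.3
```

Run:
```python
from h import *
tilt()
```

```text
t 13.65 tilt 29.3 xup 12.1 yup 26.3 foot [0.514 0.055 0.112] bar [0.573 0.251 0.269] F [ 0.3  0.  -6.2] gf 60.3 gw 0.0091 q [ 0.12  0.42 -0.58  2.05 -0.32  0.36  1.46]
```

q6 is at 0.36, as hoped. Continuing the roll.

step_arm(increments=[{"dx": -0.001, "dy": 0.019, "dz": -0.033, "wx": 0, "wy": -0.045, "wz": -0.023, "gripper": -1}, {"dx": -0.001, "dy": 0.018, "dz": -0.031, "wx": 0, "wy": -0.045, "wz": -0.023, "gripper": -1}, {"dx": -0.002, "dy": 0.017, "dz": -0.029, "wx": 0, "wy": -0.045, "wz": -0.023, "gripper": -1}, {"dx": -0.003, "dy": 0.016, "dz": -0.028, "wx": 0, "wy": -0.045, "wz": -0.023, "gripper": -1}])

```text
time_s: 14.05
tcp_pos: [0.5696, 0.2615, 0.2793]
tcp_rot: [2.672, 0.421, 3.076]
contact_force: [-0.4, 0.2, -5.8]
grip_width: 0.0089
gripper_force: 60.0
```

```bash
cat >> h.py <<'E'
def parts(n="top"):
    s=observe(); Rt=Ro.from_euler("xyz",s["tcp_rot"]); R=Rt*TG; g=s["tcp_pos"]+Rt.apply([0,0,-.016]); O=g-R.apply(BAR)
    c=cam(n); d,f,Rc,t=c; cam0=-Rc.T@t
    for k,h in(("heatsink_a_mid",.015),("transformer_mid",.02)):
        for r in spot_in(n,k):
            p=r["point"]; ray=Rc.T@np.array([(p[1]-d["cx"])/f,(p[0]-d["cy"])/f,1])
            a,b=R.inv().apply(cam0-O),R.inv().apply(ray); X=a+b*(.004+h-a[2])/b[2]
            print(n,k,round(r["conf"],2),np.round(p),"tote xy",np.round(X[:2],3),"dist",round(np.linalg.norm(X-[-.07,-.095,.018]),3))
    return c
E
python3 - <<'E'
from h import *
tilt(); parts("top"); parts("side"); tilt()
E
```

```text
t 14.05 tilt 35.6 xup 24.2 yup 24.3 foot [0.538 0.055 0.131] bar [0.562 0.254 0.295] F [-0.4  0.2 -5.8] gf 60.0 gw 0.0089 q [ 0.13  0.34 -0.63  2.16 -0.31  0.13  1.49]
top heatsink_a_mid 0.8 [218. 268.] tote xy [-0.05  -0.073] dist 0.03
top transformer_mid 0.71 [183. 272.] tote xy [ 0.021 -0.08 ] dist 0.093
top transformer_mid 0.34 [174. 294.] tote xy [ 0.04  -0.127] dist 0.115
side heatsink_a_mid 0.41 [227. 270.] tote xy [-0.048 -0.063] dist 0.039
side heatsink_a_mid 0.28 [228. 230.] tote xy [-0.025  0.039] dist 0.141
side transformer_mid 0.59 [206. 242.] tote xy [ 0.006 -0.046] dist 0.091
t 14.35 tilt 35.6 xup 24.2 yup 24.4 foot [0.54  0.055 0.132] bar [0.564 0.254 0.295] F [ 1.5 -0.7 -4.8] gf 60.1 gw 0.009 q [ 0.13  0.34 -0.62  2.16 -0.31  0.13  1.49]
```

Run:
```python
from h import *
ims=[]
for n in("top","side"):
    c=cam(n); a=c[0]["image"][:,:,::-1]; s=observe(); Rt=Ro.from_euler("xyz",s["tcp_rot"])
    X=s["tcp_pos"]+Rt.apply([0,0,-.0187])+(Rt*TG).apply(np.array([0,-.03,.03])-BAR)
    r,cc=map(int,proj(c,X)); print(n,r,cc)
    ims.append(cv2.resize(a[r-80:r+80,cc-66:cc+66],None,fx=3,fy=3,interpolation=cv2.INTER_CUBIC))
cv2.imwrite("pics/both4.png",np.hstack(ims))
```

```text
top 194 249
side 204 241
```

View pics/both4.png

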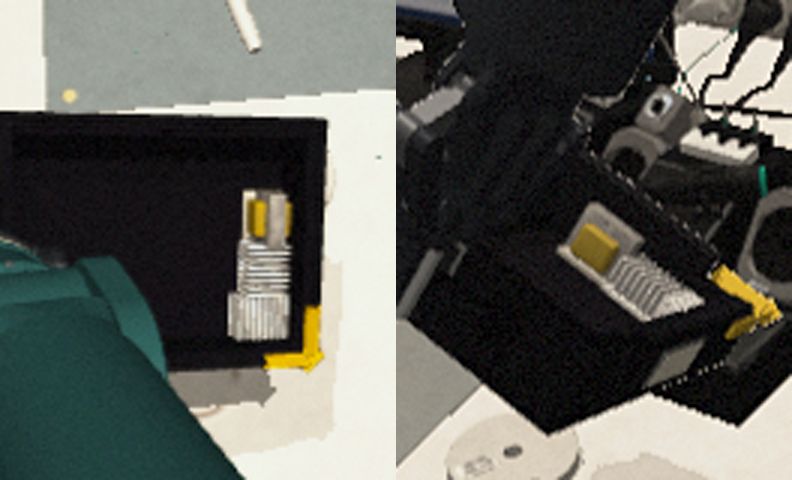

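Top panel: all three parts sit in a touching row along the −y wall — one heatsink in the lip corner, the other heatsink next, then the transformer at about (186,272) px, roughly 92 mm from the corner. That is within limits. I'll settle, check that nothing drifts, and hand in.

step_arm(increments=[{"dx": 0, "dy": 0, "dz": 0, "wx": 0, "wy": 0, "wz": 0, "gripper": -1}, {"dx": 0, "dy": 0, "dz": 0, "wx": 0, "wy": 0, "wz": 0, "gripper": -1}, {"dx": 0, "dy": 0, "dz": 0, "wx": 0, "wy": 0, "wz": 0, "gripper": -1}, {"dx": 0, "dy": 0, "dz": 0, "wx": 0, "wy": 0, "wz": 0, "gripper": -1}, {"dx": 0, "dy": 0, "dz": 0, "wx": 0, "wy": 0, "wz": 0, "gripper": -1}])

```text
time_s: 14.95
tcp_pos: [0.5717, 0.2622, 0.2801]
tcp_rot: [2.671, 0.423, 3.075]
contact_force: [-0.1, 0.3, -5.5]
grip_width: 0.0088
gripper_force: 60.1
```

Run:
```python
from h import *
tilt(); parts("top"); c=cam("side")
for k in("divider_grip","component_reel"): print(k,[(round(r["conf"],2),np.round(r["point"]),np.round(back(c,r["point"],.02),3)) for r in spot_in("side",k)])
print(hand_in())
```

```text
t 14.95 tilt 35.7 xup 24.3 yup 24.4 foot [0.54  0.056 0.132] bar [0.564 0.254 0.295] F [-0.1  0.3 -5.5] gf 60.1 gw 0.0088 q [ 0.13  0.34 -0.63  2.16 -0.31  0.13  1.49]
top heatsink_a_mid 0.84 [217. 268.] tote xy [-0.05  -0.073] dist 0.03
top transformer_mid 0.63 [187. 267.] tote xy [ 0.011 -0.069] dist 0.085
divider_grip [(0.76, array([252., 355.]), array([ 0.479, -0.104,  0.02 ]))]
component_reel [(0.82, array([279., 211.]), array([0.69 , 0.099, 0.02 ])), (0.67, array([247., 448.]), array([ 0.312, -0.208,  0.02 ]))]
the job is handed in; nothing more can be done
None
```

I handed the job in at about 15 s with no verdict shown: the divider stands alone on the bench, and the gripper holds the tote steady at about 36° towards the lip, with all three parts bunched there (the farthest, the transformer, about 85–93 mm from the corner by my estimate; the limit is 103 mm).

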